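# Set out offcuts by length for waxing

### The arm

A 6-joint arm with a two-finger parallel gripper is mounted at the origin on a cart in front of the work surface, level with it; the furniture and walls round the work are solid. World frame = base frame: x ahead of the robot, y to its left, z up, the work surface at z = 0. Lengths are in mm, angles in rad, forces in N, time in s.
With the tool pointing down it reaches from about 375 to 975 mm from the base axis. Payload 3.8 kg.
Tool frame: the origin (TCP) lies midway between the tips of the shut fingers; the grasp point (between the pads) lies 19 mm behind it; z points along the fingers, y is the line along which they close (so a half turn about z gives the same grasp; the last joint's range is limited). The gripper opens to 85 mm and grips with 20 to 120 N. Pads are 22 mm wide; open, the fingers measure 114 mm over their backs; the gripper's body (76 mm by 85 mm) begins 54 mm behind the grasp point. The pads swing forward as they close: fully open they stand 13 mm farther back than shut.
Start: joints at [-1.354, 0.264, 1.604, -0, 1.274, -0.037], TCP at [169.476, -653.373, 231.28] pointing down, gripper open.
Joint ranges: [-2.63, 2.63], [-0.94, 2.18], [0.31, 2.57], [-1.31, 4.45], [0, 2.66], [-2.55, 2.55]. Speed limits (rad/s): [2.57, 2.57, 3.14, 3.14, 3.14, 3.14].

### API

Orientations are given as a unit quaternion [x, y, z, w].
In Python, from bench import sense, read_camera, camera_info, close_job gives the robot as it stands.
- The arm moves only by the tool servo_tool, never from a script. Its argument "motion" is a list of rows, each a list of 3 entries, a list of its own where there are three numbers: the shift along the tool's x, y, z each as a share of 600 mm, from -1 to 1, then the turn, a rotation vector about the tool's x, y, z each as a share of 1.5 rad, from -1 to 1, then the opening, from -1 (shut) to 1 (fully open). A call has 1 to 10 rows; each row is the pose to reach, as a shift and turn from the pose commanded when the call began, along the tool's axes at that moment; what a row does not reach only later rows make up. A row lasts 1/10 s, in which the tool goes at most 50 mm and 8.59 degrees, less where a joint would pass 70% of its speed; a pose out of reach is approached as far as the arm can. A call with a number of a shift or a turn outside -1 to 1 is refused whole. A call with a gripper value outside its range is refused whole. The fingers move at their own pace and stop on an object; the grip force is fixed at half the most. Time passes only in rows, so rows that repeat a pose let the fingers close. It gives the time, the measured TCP pose, the force, the opening and the grip force at its end, in the units of the state.
- sense(): the state, without advancing time (a new reading comes with each control period).
- read_camera(name): name is "scene" or "top"; returns the picture (384x512x3 uint8, red, green, blue); there is no depth.
- camera_info(name): a dict with "fx", "fy", "cx", "cy" (pixels), "world_to_cam" (4x4, takes a point from world to camera coordinates). Camera axes: x right, y down, z forward; pixel columns grow to the right and rows downward; lengths in mm; the calibration is good to about 2 mm. A picture is of the moment at which its call begins. camera_info takes no time and is no camera call.
- close_job(): hands the job in; it is judged then, once.
The state is a dict: "time": time; "qpos": joint angles; "qd": joint speeds; "tau": joint torques, N m; "position": TCP position; "tcp_rot": TCP orientation; "ft_force": force on the tool from outside, world axes, zero at the start; "moment": the same for the moment, N m; "opening": finger opening in mm; "finger_force": force on a finger pad.
Only numpy, scipy, OpenCV 4.12 (cv2) and the standard library are available. Lean on these libraries where they do the work, as an engineer would, in place of code of your own. Each camera call takes 0.05 s, during which the arm holds its last target. There are 200 camera calls.

### The job

Set the four loose wooden offcuts out on the board's four cork pads in order of length, ready for waxing: the shortest on the pad next to the wax tin, then longer and longer, to the longest at the sanding-block end. Lay one on each pad, flat with the same face up as now, centred on the pad and lying along the pad's length. Leave the wax tin and the sanding block where they are.

Things in the scene. Friction and masses are not known exactly. Their poses are not given: they have to be found in the camera images.
- offcut_70: loose plain rectangular wooden offcut, 70 x 40 x 22 mm, mid-brown pine, the shortest of the four (length x width x height), 40 to 210 g. Origin at the centre of its underside; its y axis runs along its length, x across its width, z up.
- offcut_100: loose plain rectangular wooden offcut, 100 x 45 x 22 mm, pale wood, the second shortest of the four (length x width x height), 40 to 210 g. Origin at the centre of its underside; its y axis runs along its length, x across its width, z up.
- offcut_140: loose plain rectangular wooden offcut, 140 x 34 x 18 mm, dark brown wood, the second longest of the four (length x width x height), 40 to 210 g. Origin at the centre of its underside; its y axis runs along its length, x across its width, z up.
- offcut_180: loose plain rectangular wooden offcut, 180 x 28 x 28 mm, dark brown wood, the longest of the four (length x width x height), 40 to 210 g. Origin at the centre of its underside; its y axis runs along its length, x across its width, z up.
- pad_a: one of four identical flat cork pads, 130 x 60 x 4 mm, glued side by side 100 mm apart on a fixed plywood board (200 x 400 x 12 mm, with a 4 mm high cleat along each end). Origin at the centre of the pad's underside, 12 mm above the bench; its top is 4 mm above the origin, 16 mm above the bench; its x axis runs along its 130 mm length, y along the row of pads. Which of the four places in the row this one has varies.
- pad_b: one of four identical flat cork pads, 130 x 60 x 4 mm, glued side by side 100 mm apart on a fixed plywood board (200 x 400 x 12 mm, with a 4 mm high cleat along each end). Origin at the centre of the pad's underside, 12 mm above the bench; its top is 4 mm above the origin, 16 mm above the bench; its x axis runs along its 130 mm length, y along the row of pads. Which of the four places in the row this one has varies.
- pad_c: one of four identical flat cork pads, 130 x 60 x 4 mm, glued side by side 100 mm apart on a fixed plywood board (200 x 400 x 12 mm, with a 4 mm high cleat along each end). Origin at the centre of the pad's underside, 12 mm above the bench; its top is 4 mm above the origin, 16 mm above the bench; its x axis runs along its 130 mm length, y along the row of pads. Which of the four places in the row this one has varies.
- pad_d: one of four identical flat cork pads, 130 x 60 x 4 mm, glued side by side 100 mm apart on a fixed plywood board (200 x 400 x 12 mm, with a 4 mm high cleat along each end). Origin at the centre of the pad's underside, 12 mm above the bench; its top is 4 mm above the origin, 16 mm above the bench; its x axis runs along its 130 mm length, y along the row of pads. Which of the four places in the row this one has varies.
- wax_tin: loose round wax tin with a green lid, 72 mm across, 27 mm high, standing on the bench just off one end of the board, about 115 mm from the centre of the nearest pad; which end varies. Not to be moved. Origin at the centre of its underside.
- sanding_block: loose cork sanding block with abrasive paper, 107 x 62 x 27 mm, on the bench just off the other end of the board. Not to be moved. Origin at the centre of its underside; its y axis runs along its length.
Not all that is in view belongs to the job. Leave any pink or purple look-alike of the offcut_100 alone.

How it is judged (in metres and radians):
At the end, for the whole second after the job is handed in: Each offcut rests flat (within 0.1 rad, original face up) and still on a cork pad of its own, its centre within 15 mm of the pad's centre and its length within 0.2 rad of the pad's length; counted from the wax tin the order is 70, 100, 140, 180 mm; all are released (((horizontal distance between offcut_70 and pad_a below 0.015 m and angle between the y axis of offcut_70 and the x axis of pad_a, either way round below 0.2 rad and z of offcut_70 in the frame of pad_a between 0 and 0.008 m) or (horizontal distance between offcut_70 and pad_b below 0.015 m and angle between the y axis of offcut_70 and the x axis of pad_b, either way round below 0.2 rad and z of offcut_70 in the frame of pad_b between 0 and 0.008 m) or (horizontal distance between offcut_70 and pad_c below 0.015 m and angle between the y axis of offcut_70 and the x axis of pad_c, either way round below 0.2 rad and z of offcut_70 in the frame of pad_c between 0 and 0.008 m) or (horizontal distance between offcut_70 and pad_d below 0.015 m and angle between the y axis of offcut_70 and the x axis of pad_d, either way round below 0.2 rad and z of offcut_70 in the frame of pad_d between 0 and 0.008 m)) and horizontal distance between offcut_70 and wax_tin between 0.07 and 0.16 m and angle between each of offcut_70, offcut_100, offcut_140, offcut_180's own z axis and vertical below 0.1 rad and linear speed of each of offcut_70, offcut_100, offcut_140, offcut_180 below 0.01 m/s and contact force between each of offcut_70, offcut_100, offcut_140, offcut_180 and the fingers below 0.1 N and ((horizontal distance between offcut_100 and pad_a below 0.015 m and angle between the y axis of offcut_100 and the x axis of pad_a, either way round below 0.2 rad and z of offcut_100 in the frame of pad_a between 0 and 0.008 m) or (horizontal distance between offcut_100 and pad_b below 0.015 m and angle between the y axis of offcut_100 and the x axis of pad_b, either way round below 0.2 rad and z of offcut_100 in the frame of pad_b between 0 and 0.008 m) or (horizontal distance between offcut_100 and pad_c below 0.015 m and angle between the y axis of offcut_100 and the x axis of pad_c, either way round below 0.2 rad and z of offcut_100 in the frame of pad_c between 0 and 0.008 m) or (horizontal distance between offcut_100 and pad_d below 0.015 m and angle between the y axis of offcut_100 and the x axis of pad_d, either way round below 0.2 rad and z of offcut_100 in the frame of pad_d between 0 and 0.008 m)) and horizontal distance between offcut_100 and wax_tin between 0.17 and 0.26 m and ((horizontal distance between offcut_140 and pad_a below 0.015 m and angle between the y axis of offcut_140 and the x axis of pad_a, either way round below 0.2 rad and z of offcut_140 in the frame of pad_a between 0 and 0.008 m) or (horizontal distance between offcut_140 and pad_b below 0.015 m and angle between the y axis of offcut_140 and the x axis of pad_b, either way round below 0.2 rad and z of offcut_140 in the frame of pad_b between 0 and 0.008 m) or (horizontal distance between offcut_140 and pad_c below 0.015 m and angle between the y axis of offcut_140 and the x axis of pad_c, either way round below 0.2 rad and z of offcut_140 in the frame of pad_c between 0 and 0.008 m) or (horizontal distance between offcut_140 and pad_d below 0.015 m and angle between the y axis of offcut_140 and the x axis of pad_d, either way round below 0.2 rad and z of offcut_140 in the frame of pad_d between 0 and 0.008 m)) and horizontal distance between offcut_140 and wax_tin between 0.27 and 0.36 m and ((horizontal distance between offcut_180 and pad_a below 0.015 m and angle between the y axis of offcut_180 and the x axis of pad_a, either way round below 0.2 rad and z of offcut_180 in the frame of pad_a between 0 and 0.008 m) or (horizontal distance between offcut_180 and pad_b below 0.015 m and angle between the y axis of offcut_180 and the x axis of pad_b, either way round below 0.2 rad and z of offcut_180 in the frame of pad_b between 0 and 0.008 m) or (horizontal distance between offcut_180 and pad_c below 0.015 m and angle between the y axis of offcut_180 and the x axis of pad_c, either way round below 0.2 rad and z of offcut_180 in the frame of pad_c between 0 and 0.008 m) or (horizontal distance between offcut_180 and pad_d below 0.015 m and angle between the y axis of offcut_180 and the x axis of pad_d, either way round below 0.2 rad and z of offcut_180 in the frame of pad_d between 0 and 0.008 m)) and horizontal distance between offcut_180 and wax_tin between 0.37 and 0.46 m); the robot touches nothing.
It fails at once if the wax tin is pushed more than 15 mm from its place (distance of wax_tin from where it was at the start of the episode above 0.015 m).
It fails at once if the sanding block is pushed more than 15 mm from its place (distance of sanding_block from where it was at the start of the episode above 0.015 m).
It also fails if it takes over 102 s, if anything falls off the work surface, if the arm or the gripper's body presses on something with over 40 N, if the wrist force passes 120 N, or if a joint passes its speed limit or range.

## Working session

There is one attempt and no reset: what is moved stays moved. The work goes in short steps, Python scripts to look and compute and a tool call to move; the robot and the scene stay as the last step left them, time stands still between calls to the robot, and variables do not carry over. Pictures are saved under pics/ and viewed, at most 14 in all, crops included, and the job is handed in when it is done.

Besides the shell and the picture viewer there is one more tool, called after "Request:" in YAML: its name, and indented under it one key for each argument. servo_tool: Moves the arm, as the interface text tells. Shift numbers are shares of 600 mm and turn numbers shares of 1.5 rad, none past 1 either way. Its arguments: {"type":"object","properties":{"motion":{"type":"array","items":{"type":"array"}}},"required":["motion"]}

```bash
mkdir -p pics; python3 - <<'E'
from bench import *
import cv2
for n in("scene","top"):
    im=read_camera(n); cv2.imwrite(f"pics/{n}0.png",im[:,:,::-1]); i=camera_info(n); print(n,{k:i[k] for k in("fx","fy","cx","cy")}); print(i["world_to_cam"])
s=sense(); print(s)
E
```

```text
scene {'fx': 460.6803376835117, 'fy': 460.6803376835117, 'cx': 254.92080457727369, 'cy': 190.447885954474}
[[ 8.97321330e-01 -4.41371474e-01 -2.37726639e-03 -4.87986455e+02]
 [-2.25577378e-01 -4.53962742e-01 -8.61993431e-01  1.96854545e+02]
 [ 3.79380121e-01  7.74021350e-01 -5.06913872e-01  1.19334503e+03]
 [ 0.00000000e+00  0.00000000e+00  0.00000000e+00  1.00000000e+00]]
top {'fx': 470.68426310443505, 'fy': 470.68426310443505, 'cx': 255.41079949102402, 'cy': 187.79381032199404}
[[ 5.63476927e-02 -9.98394454e-01  5.78375907e-03  2.42672482e+01]
 [-9.78270235e-01 -5.63677732e-02 -1.99524490e-01  5.71056527e+02]
 [ 1.99530162e-01  5.58466529e-03 -9.79875771e-01  1.72661547e+03]
 [ 0.00000000e+00  0.00000000e+00  0.00000000e+00  1.00000000e+00]]
{'time': 0.1, 'qpos': array([-1.35393681e+00,  2.64732570e-01,  1.60523601e+00, -2.54400755e-05,
        1.27368935e+00, -3.69091555e-02]), 'qd': array([ 9.80371010e-04, -2.51184115e-03, -1.06062898e-03,  3.35537556e-04,
        2.10232898e-03,  6.48176623e-05]), 'tau': array([ 6.34952357e-04, -5.16709971e+01, -3.68589556e+01, -1.12760240e-04,
        6.27365152e-03,  3.37112021e-05]), 'position': array([ 169.30405723, -652.7450194 ,  230.05038456]), 'tcp_rot': array([ 9.91959975e-01,  1.26547783e-01, -1.04896509e-04, -1.02737203e-03]), 'ft_force': array([-0.24654148, -0.48612034, -0.87228706]), 'moment': array([ 0.01395859, -0.07317515, -0.02089685]), 'finger_force': 0.0, 'opening': 85.57851119626329}
```

View pics/top0.png

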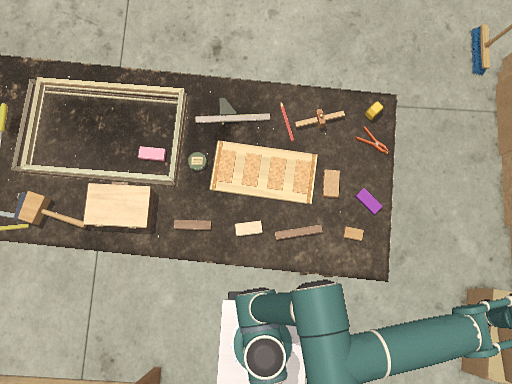

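View pics/scene0.png

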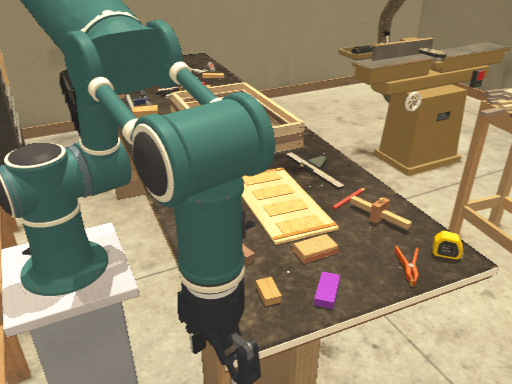

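The top view shows these candidates: brown bars at (192,225) and (299,232), a pale block at (249,229), and a small pine block at (354,234). The tin is at (197,161), the sanding block at (331,184), and the pads run from (225,168) to (302,177). The purple (370,200) and pink (152,154) look-alikes are to be left alone. One close crop to check, with measurements.

```bash
cat > h.py <<'E'
import numpy as np, cv2
from bench import *
def pix2w(n,uv,z):
    i=camera_info(n); W=np.array(i["world_to_cam"]); R,t=W[:3,:3],W[:3,3]
    uv=np.atleast_2d(uv).astype(float)
    d=np.c_[(uv[:,0]-i["cx"])/i["fx"],(uv[:,1]-i["cy"])/i["fy"],np.ones(len(uv))]@R
    c=-R.T@t; return c+d*((z-c[2])/d[:,2])[:,None]
def crop(n,x0,y0,x1,y1,k,f):
    im=read_camera(n)[:,:,::-1]; cv2.imwrite(f,cv2.resize(im[y0:y1,x0:x1],None,fx=k,fy=k,interpolation=cv2.INTER_CUBIC)); return im
E
cat > seg.py <<'E'
from h import *
im=read_camera("top")
w=cv2.resize(im[130:255,165:385],None,fx=3.6,fy=3.6,interpolation=cv2.INTER_CUBIC)
cv2.imwrite("pics/c1.png",w[:,:,::-1])
# brightness over dark bench, blobs of interest; height of top face
m=((im.astype(int).max(2))>75).astype(np.uint8)
n,l,st,ce=cv2.connectedComponentsWithStats(m)
for k in range(1,n):
    x,y,ww,h,a=st[k]
    if a>60 and 160<ce[k][0]<395 and 135<ce[k][1]<245:
        p=np.argwhere(l==k)[:,::-1]
        z={True:22}.get(True)
        q=pix2w("top",p,z)[:,:2].astype(np.float32)
        (c,s,an)=cv2.minAreaRect(q); b=cv2.boxPoints((c,s,an)); e=max((b[1]-b[0],b[2]-b[1]),key=np.linalg.norm)
        print(ce[k].round(1),a,"world",np.round(c,1),"mean",q.mean(0).round(1),"size",np.round(s,1),"yaw of length",round(float(np.arctan2(e[1],e[0])),3), im[l==k].mean(0).astype(int))
E
python3 seg.py
```

```text
[262.8 195.1] 182061 world [622.2  52.5] mean [570.6  25.9] size [1521.6 2151. ] yaw of length -1.511 [152 147 128]
```

View pics/c1.png

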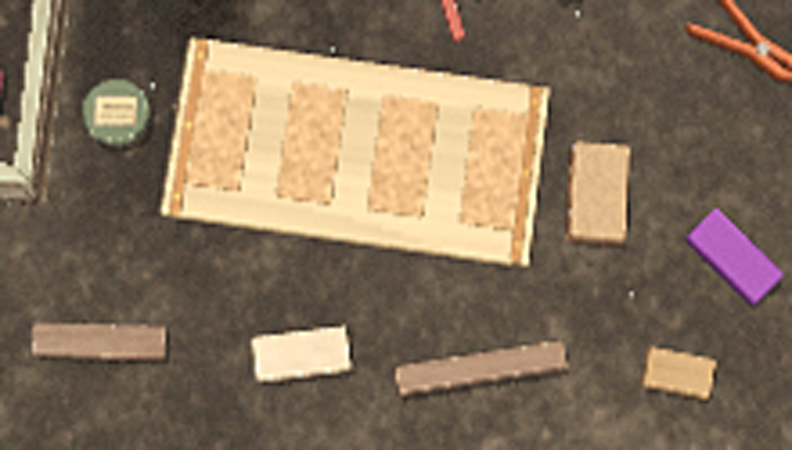

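The crop shows the left brown bar at about 132 px long and the right one at about 172 px, so they should be the 140 and the 180. The pale block is the 100 and the small pine one the 70. The tin is at the left end of the board. Next: metric poses.

```bash
cat > seg.py <<'E'
from h import *
from scipy.optimize import least_squares
def run(rois,im=None):
    im=read_camera("top") if im is None else im
    out={}
    for nm,(x0,y0,x1,y1,L,Wd,H,z0) in rois.items():
        g=cv2.cvtColor(np.ascontiguousarray(im[y0:y1,x0:x1]),cv2.COLOR_RGB2GRAY)
        g=cv2.resize(g,None,fx=4,fy=4,interpolation=cv2.INTER_CUBIC)
        t,m=cv2.threshold(g,0,255,cv2.THRESH_OTSU)
        c=max(cv2.findContours(m,cv2.RETR_EXTERNAL,cv2.CHAIN_APPROX_NONE)[0],key=cv2.contourArea)[:,0]
        q=pix2w("top",(c+.5)/4-.5+[x0,y0],z0+H/2)[:,:2].astype(np.float32)
        ce,s,an=cv2.minAreaRect(q); b=cv2.boxPoints((ce,s,an)); e=max((b[1]-b[0],b[2]-b[1]),key=np.linalg.norm)
        yaw=np.arctan2(e[1],e[0])%np.pi
        out[nm]=(*ce,yaw); print(nm,np.round(ce,1),"size",np.round(sorted(s)),"true",L,Wd,H,"yaw",round(yaw,3))
    return out
if __name__=="__main__":
    i=camera_info("top");W=np.array(i["world_to_cam"]);print("cam",-W[:3,:3].T@W[:3,3])
    run({"140":(168,214,218,236,140,34,18,0),"100":(228,214,268,241,100,45,22,0),"180":(270,220,328,244,180,28,28,0),"70":(338,222,370,246,70,40,22,0),"tin":(184,148,212,176,72,72,27,0),"sand":(319,166,345,202,107,62,27,0)})
    P=np.array([[(200,70),(256,74),(240,190),(187,187)],[(292,82),(349,88),(332,204),(276,200)],[(383,94),(440,100),(423,217),(368,212)],[(474,106),(530,112),(514,229),(459,224)]],float)
    C=[]
    for p in P:
        q=pix2w("top",(p+.5)/3.6-.5+[165,130],16)[:,:2]; a=q[[0,1]].mean(0)-q[[2,3]].mean(0); C.append(q.mean(0)); print("pad",C[-1].round(1),"len",np.linalg.norm(a).round(),"wid",np.linalg.norm(q[0]-q[1]).round(),"yaw",np.arctan2(a[1],a[0]).round(3))
    d=np.array(C)[0]-C[3]; print("row",np.linalg.norm(d),np.arctan2(d[1],d[0])-np.pi/2)
E
python3 seg.py
```

```text
cam [ 212.76833565   46.77490128 1805.66806948]
140 [422.4 292. ] size [ 36. 142.] true 140 34 18 yaw 1.614
100 [421.   75.8] size [ 49. 102.] true 100 45 22 yaw 1.752
180 [ 417.5 -115.3] size [ 31. 183.] true 180 28 28 yaw 1.791
70 [ 423.9 -326.8] size [44. 72.] true 70 40 22 yaw 1.426
tin [673.8 293.4] size [70. 70.] true 72 72 27 yaw 0.058
sand [ 615.4 -235.4] size [ 63. 107.] true 107 62 27 yaw 3.116
pad [658.7 177.1] len 131.0 wid 62.0 yaw -0.051
pad [649.7  76.8] len 132.0 wid 63.0 yaw -0.078
pad [641.7 -22.8] len 132.0 wid 63.0 yaw -0.084
pad [ 634.1 -121.7] len 132.0 wid 61.0 yaw -0.091
row 299.76567461280524 -0.08231552022875865
```

The sizes match the given ones, so the choice is confirmed. The pad row is 300 mm long with yaw -0.082. Next, a small planner that prints the move numbers.

```bash
cat > plan.py <<'E'
import sys,numpy as np
from scipy.spatial.transform import Rotation as R
from bench import sense
s=sense(); p=s["position"]; r=R.from_quat(s["tcp_rot"])
print("t",round(s["time"],1),"tcp",p.round(1),"psi",round(float(np.arctan2(*r.as_matrix()[[1,0],0])),3),"q",s["qpos"].round(2),"open",round(s["opening"],1))
for a in sys.argv[1:]:
    x,y,z,psi=map(float,a.split(","))
    T=R.from_euler("z",psi)*R.from_euler("x",np.pi)
    print(a,"->",(r.inv().apply([x,y,z]-p)/600).round(4).tolist(),((r.inv()*T).as_rotvec()/1.5).round(3).tolist())
E
python3 plan.py 424,-327,110,1.426 424,-327,4,1.426
```

```text
t 0.2 tcp [ 169.4 -652.9  230.4] psi 0.254 q [-1.35  0.26  1.6   0.    1.27 -0.04] open 85.3
424,-327,110,1.426 -> [0.5471, -0.4189, 0.2013] [-0.001, -0.001, -0.781]
424,-327,4,1.426 -> [0.5471, -0.4187, 0.378] [-0.001, -0.001, -0.781]
```

Request:
servo_tool:
  motion:
    - [[0.547,-0.419,0.2],[0,0,-0.78],1]
    - [[0.547,-0.419,0.2],[0,0,-0.78],1]
    - [[0.547,-0.419,0.2],[0,0,-0.78],1]
    - [[0.547,-0.419,0.2],[0,0,-0.78],1]
    - [[0.547,-0.419,0.2],[0,0,-0.78],1]
    - [[0.547,-0.419,0.2],[0,0,-0.78],1]
    - [[0.547,-0.419,0.2],[0,0,-0.78],1]
    - [[0.547,-0.419,0.2],[0,0,-0.78],1]
    - [[0.547,-0.419,0.2],[0,0,-0.78],1]
    - [[0.547,-0.419,0.2],[0,0,-0.78],1]

```text
time: 1.2
position: [424.8, -323.7, 109.5]
tcp_rot: [0.756, 0.655, 0.0, -0.002]
ft_force: [-0.8, -0.7, -0.2]
opening: 85.3
finger_force: 0.0
```

```bash
python3 plan.py 424,-327,60,1.426 424,-327,4,1.426; python3 -c "
from h import *
crop('scene',150,150,400,340,3,'pics/s1.png')"
```

```text
t 1.2 tcp [ 424.8 -323.7  109.5] psi 1.428 q [-0.7   0.11  2.02  0.    1.01 -0.56] open 85.3
424,-327,60,1.426 -> [-0.0058, -0.0003, 0.0825] [-0.002, -0.002, 0.001]
424,-327,4,1.426 -> [-0.006, -0.0, 0.1758] [-0.002, -0.002, 0.001]
```

View pics/s1.png

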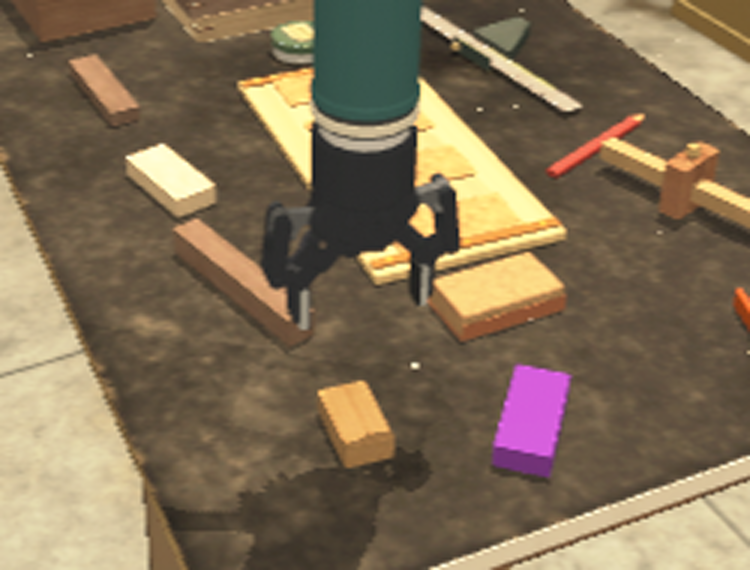

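The crop shows the gripper above the bench, with the pine offcut (crop 355,423) below it and clear of the others. Descend, then close.

Request:
servo_tool:
  motion:
    - [[-0.004,0,0.08],[0,0,0],1]
    - [[-0.004,0,0.14],[0,0,0],1]
    - [[-0.004,0,0.176],[0,0,0],1]
    - [[-0.004,0,0.176],[0,0,0],1]
    - [[-0.004,0,0.176],[0,0,0],1]
    - [[-0.004,0,0.176],[0,0,0],-1]
    - [[-0.004,0,0.176],[0,0,0],-1]
    - [[-0.004,0,0.176],[0,0,0],-1]
    - [[-0.004,0,0.176],[0,0,0],-1]
    - [[-0.004,0,0.176],[0,0,0],-1]

```text
time: 2.25
position: [424.7, -331.0, 7.4]
tcp_rot: [0.757, 0.653, 0.0, 0.001]
ft_force: [-1.4, -0.6, 6.5]
opening: 38.3
finger_force: 62.7
```

Request:
servo_tool:
  motion:
    - [[0,0,-0.06],[0,0,0],-1]
    - [[0,0,-0.14],[0,0,0],-1]
    - [[0,0,-0.17],[0,0,0],-1]
    - [[0,0,-0.17],[0,0,0],-1]

```text
time: 2.65
position: [426.2, -332.0, 111.9]
tcp_rot: [0.757, 0.653, 0.001, 0.004]
ft_force: [0.3, -1.1, -1.7]
opening: 38.4
finger_force: 61.8
```

```bash
python3 plan.py 658.4,177,110,-0.082 658.4,177,110,3.06; python3 -c "
from h import *
crop('scene',200,180,360,300,4,'pics/s2.png')"
```

```text
t 2.6 tcp [ 426.2 -332.   111.9] psi 1.424 q [-0.71  0.11  2.02  0.    1.   -0.56] open 38.4
658.4,177,110,-0.082 -> [0.8959, 0.2586, 0.001] [0.006, -0.001, 1.004]
658.4,177,110,3.06 -> [0.8959, 0.2586, 0.001] [0.001, 0.006, -1.091]
```

View pics/s2.png

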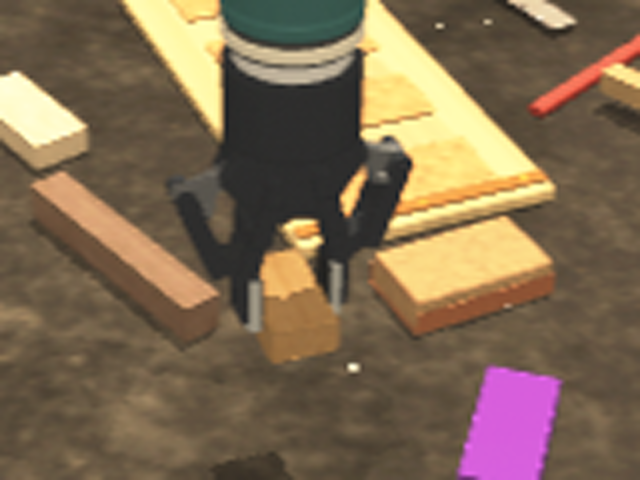

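The crop shows the pine block held level between the fingers, slightly off-centre along its length. Carry it to the pad nearest the tin.

Request:
servo_tool:
  motion:
    - [[0.89,0.259,0],[0,0,1],-1]
    - [[0.89,0.259,0],[0,0,1],-1]
    - [[0.89,0.259,0],[0,0,1],-1]
    - [[0.89,0.259,0],[0,0,1],-1]
    - [[0.89,0.259,0],[0,0,1],-1]
    - [[0.89,0.259,0],[0,0,1],-1]
    - [[0.89,0.259,0],[0,0,1],-1]
    - [[0.89,0.259,0],[0,0,1],-1]
    - [[0.89,0.259,0],[0,0,1],-1]
    - [[0.89,0.259,0],[0,0,1],-1]

```text
time: 3.7
position: [615.1, 91.4, 104.4]
tcp_rot: [1.0, 0.016, -0.003, 0.0]
ft_force: [1.0, -0.9, -1.7]
opening: 38.3
finger_force: 61.7
```

```bash
python3 plan.py 654,177.4,60,-0.082
```

```text
t 3.7 tcp [615.1  91.4 104.4] psi 0.031 q [ 0.11  0.27  1.84 -0.    1.04  1.65] open 38.3
654,177.4,60,-0.082 -> [0.0697, -0.1413, 0.0735] [0.001, 0.003, 0.076]
```

Request:
servo_tool:
  motion:
    - [[0.045,-0.095,0],[0,0,0.02],-1]
    - [[0.045,-0.095,0],[0,0,0.02],-1]
    - [[0.045,-0.095,0],[0,0,0.02],-1]
    - [[0.045,-0.095,0],[0,0,0.02],-1]
    - [[0.045,-0.095,0],[0,0,0.02],-1]
    - [[0.045,-0.095,0],[0,0,0.02],-1]

```text
time: 4.3
position: [641.0, 146.0, 107.3]
tcp_rot: [1.0, 0.003, -0.001, 0.0]
ft_force: [-0.0, 0.5, -1.4]
opening: 38.6
finger_force: 61.7
```

```bash
python3 plan.py 654,177.4,60,-0.082 654,177.4,21,-0.082
```

```text
t 4.3 tcp [641.  146.  107.3] psi 0.006 q [ 0.19  0.33  1.76 -0.    1.05  1.75] open 38.6
654,177.4,60,-0.082 -> [0.0221, -0.0523, 0.0787] [0.0, 0.001, 0.058]
654,177.4,21,-0.082 -> [0.0222, -0.0523, 0.1437] [0.0, 0.001, 0.058]
```

Request:
servo_tool:
  motion:
    - [[0.022,-0.052,0],[0,0,0.058],-1]
    - [[0.022,-0.052,0],[0,0,0.058],-1]
    - [[0.022,-0.052,0.05],[0,0,0.058],-1]
    - [[0.022,-0.052,0.1],[0,0,0.058],-1]
    - [[0.022,-0.052,0.12],[0,0,0.058],-1]
    - [[0.022,-0.052,0.12],[0,0,0.058],-1]
    - [[0.022,-0.052,0.12],[0,0,0.058],-1]
    - [[0.022,-0.052,0.12],[0,0,0.058],-1]

```text
time: 5.1
position: [656.3, 179.0, 37.8]
tcp_rot: [0.999, -0.04, 0.002, -0.0]
ft_force: [-0.9, -0.3, -1.8]
opening: 38.6
finger_force: 61.7
```

```bash
python3 plan.py 654,177.4,24,-0.082; python3 -c "
from h import *
crop('top',175,130,275,205,6,'pics/p1.png')"
```

```text
t 5.1 tcp [656.3 179.   37.8] psi -0.08 q [ 0.23  0.44  1.75 -0.    0.95  1.88] open 38.6
654,177.4,24,-0.082 -> [-0.0037, 0.0031, 0.0231] [-0.001, -0.002, 0.001]
```

View pics/p1.png

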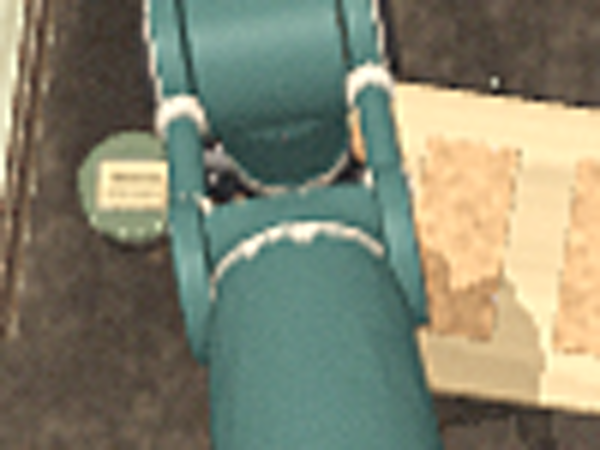

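The arm hides the pad in the top view. Lower by the numbers, then check after withdrawing.

Request:
servo_tool:
  motion:
    - [[-0.003,0.002,0.012],[0,0,0],-1]
    - [[-0.003,0.002,0.021],[0,0,0],-1]
    - [[-0.003,0.002,0.021],[0,0,0],-1]
    - [[-0.003,0.002,0.021],[0,0,0],-1]

```text
time: 5.55
position: [653.3, 178.1, 23.4]
tcp_rot: [0.999, -0.04, 0.001, -0.0]
ft_force: [1.3, 0.2, 1.4]
opening: 38.0
finger_force: 62.1
```

Request:
servo_tool:
  motion:
    - [[0,0,0],[0,0,0],0.7]
    - [[0,0,0],[0,0,0],0.7]
    - [[0,0,0],[0,0,0],0.7]
    - [[0,0,-0.04],[0,0,0],0.7]
    - [[0,0,-0.1],[0,0,0],0.7]
    - [[0,0,-0.15],[0,0,0],0.7]
    - [[0,0,-0.15],[0,0,0],1]

```text
time: 6.25
position: [656.8, 178.9, 119.3]
tcp_rot: [0.999, -0.04, 0.005, -0.001]
ft_force: [1.2, -0.0, 0.4]
opening: 84.2
finger_force: 0.0
```

```bash
python3 plan.py 421,76,110,1.752
```

```text
t 6.2 tcp [656.8 178.9 119.3] psi -0.08 q [0.23 0.35 1.7  0.   1.08 1.88] open 84.2
421,76,110,1.752 -> [-0.3782, 0.2023, 0.0112] [0.004, -0.006, -1.221]
```

Request:
servo_tool:
  motion:
    - [[-0.378,0.202,0.01],[0,0,-1],1]
    - [[-0.378,0.202,0.01],[0,0,-1],1]
    - [[-0.378,0.202,0.01],[0,0,-1],1]
    - [[-0.378,0.202,0.01],[0,0,-1],1]
    - [[-0.378,0.202,0.01],[0,0,-1],1]
    - [[-0.378,0.202,0.01],[0,0,-1],1]
    - [[-0.378,0.202,0.01],[0,0,-1],1]
    - [[-0.378,0.202,0.01],[0,0,-1],1]
    - [[-0.378,0.202,0.01],[0,0,-1],1]
    - [[-0.378,0.202,0.01],[0,0,-1],1]

```text
time: 7.25
position: [416.3, 75.1, 106.4]
tcp_rot: [0.756, 0.654, -0.0, -0.0]
ft_force: [1.0, -0.0, -0.7]
opening: 85.5
finger_force: 0.0
```

```bash
python3 plan.py 421,76,110,1.752
```

```text
t 7.2 tcp [416.3  75.1 106.4] psi 1.426 q [ 0.12 -0.1   2.25  0.    1.    0.26] open 85.5
421,76,110,1.752 -> [0.0026, 0.0075, -0.006] [-0.001, 0.0, -0.217]
```

Request:
servo_tool:
  motion:
    - [[0.003,0.007,0],[0,0,-0.217],1]
    - [[0.003,0.007,0],[0,0,-0.217],1]
    - [[0.003,0.007,0.03],[0,0,-0.217],1]
    - [[0.003,0.007,0.06],[0,0,-0.217],1]
    - [[0.003,0.007,0.08],[0,0,-0.217],1]
    - [[0.003,0.007,0.08],[0,0,-0.217],1]
    - [[0.003,0.007,0.08],[0,0,-0.217],1]

```text
time: 7.95
position: [421.1, 76.3, 58.8]
tcp_rot: [0.643, 0.766, -0.0, -0.0]
ft_force: [0.5, -0.2, -0.2]
opening: 85.2
finger_force: 0.0
```

```bash
python3 plan.py 421,76,4,1.752; python3 -c "
from h import *
from seg import run
run({'70':(215,145,240,192,70,40,22,16)})
crop('top',180,130,340,245,5,'pics/p2.png')"
```

```text
t 8.0 tcp [421.1  76.3  58.8] psi 1.746 q [ 0.12 -0.02  2.27  0.    0.89 -0.05] open 85.2
421,76,4,1.752 -> [-0.0005, -0.0002, 0.0914] [-0.001, -0.0, -0.004]
70 [648.  170.8] size [ 95. 187.] true 70 40 22 yaw 0.058
```

View pics/p2.png

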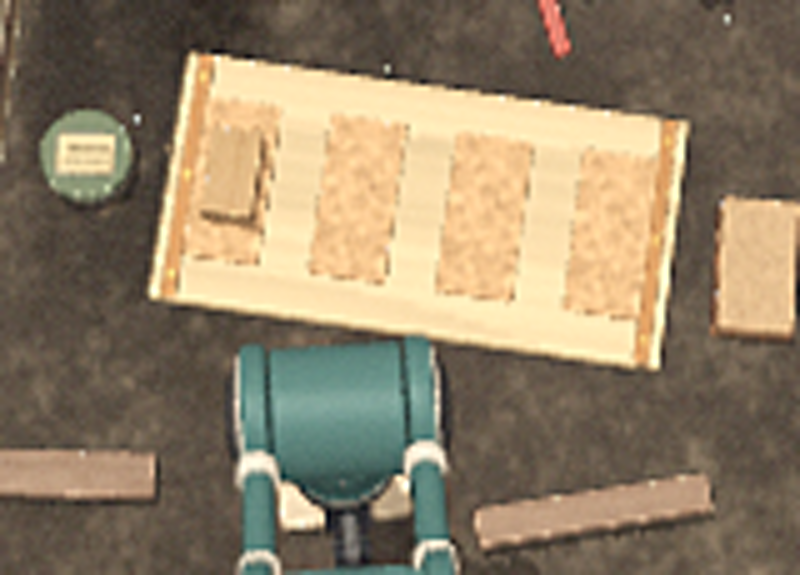

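The crop shows the pine block lying on the leftmost pad with its top-face centre at about (232,170). The 140 and 180 are untouched. Check its offset and grasp the 100.

Request:
servo_tool:
  motion:
    - [[0,0,0.05],[0,0,0],1]
    - [[0,0,0.09],[0,0,0],1]
    - [[0,0,0.091],[0,0,0],1]
    - [[0,0,0.091],[0,0,0],1]
    - [[0,0,0.091],[0,0,0],-1]
    - [[0,0,0.091],[0,0,0],-1]
    - [[0,0,0.091],[0,0,0],-1]
    - [[0,0,0.091],[0,0,0],-1]
    - [[0,0,0.091],[0,0,0],-1]

```text
time: 8.95
position: [423.0, 76.5, 6.0]
tcp_rot: [0.643, 0.766, 0.001, 0.001]
ft_force: [-0.6, 0.5, 7.0]
opening: 43.5
finger_force: 62.5
```

```bash
python3 -c "
from h import *
q=pix2w('top',(np.array([(210,125),(262,127),(252,216),(203,212)])+.5)/5-.5+[180,130],38)
print(q.round(1),q.mean(0),np.linalg.norm(q[0]-q[1]),np.linalg.norm(q[1]-q[2]))"; python3 plan.py
```

```text
[[696.6 195.5  38. ]
 [697.3 155.   38. ]
 [626.  158.   38. ]
 [627.  195.9  38. ]] [661.73212833 176.11202097  38.        ] 40.45707817060225 71.41713099229914
t 8.9 tcp [423.   76.5   6. ] psi 1.746 q [ 0.12  0.07  2.3   0.    0.76 -0.05] open 43.5
```

Offcut_70 is about 3 mm off the pad centre, which is good. The 100 is gripped (43.5 mm). Lift it, then carry it to the second pad.

Request:
servo_tool:
  motion:
    - [[0,0,-0.06],[0,0,0],-1]
    - [[0,0,-0.14],[0,0,0],-1]
    - [[0,0,-0.17],[0,0,0],-1]
    - [[0,0,-0.17],[0,0,0],-1]

```text
time: 9.35
position: [424.8, 76.8, 110.5]
tcp_rot: [0.643, 0.766, 0.003, 0.003]
ft_force: [0.8, -0.6, -1.0]
opening: 44.1
finger_force: 61.8
```

```bash
python3 plan.py 650.2,77.2,110,3.06
```

```text
t 9.3 tcp [424.8  76.8 110.5] psi 1.746 q [ 0.12 -0.1   2.23  0.    1.   -0.05] open 44.1
650.2,77.2,110,3.06 -> [-0.0647, 0.37, 0.004] [0.005, 0.004, -0.876]
```

Request:
servo_tool:
  motion:
    - [[-0.065,0.37,0],[0,0,-0.876],-1]
    - [[-0.065,0.37,0],[0,0,-0.876],-1]
    - [[-0.065,0.37,0],[0,0,-0.876],-1]
    - [[-0.065,0.37,0],[0,0,-0.876],-1]
    - [[-0.065,0.37,0],[0,0,-0.876],-1]
    - [[-0.065,0.37,0],[0,0,-0.876],-1]
    - [[-0.065,0.37,0],[0,0,-0.876],-1]
    - [[-0.065,0.37,0],[0,0,-0.876],-1]
    - [[-0.065,0.37,0],[0,0,-0.876],-1]
    - [[-0.065,0.37,0],[0,0,-0.876],-1]

```text
time: 10.35
position: [645.5, 76.5, 104.1]
tcp_rot: [0.041, 0.999, -0.0, -0.002]
ft_force: [0.5, 0.1, -0.8]
opening: 43.5
finger_force: 61.7
```

```bash
python3 plan.py 650.2,77.2,40,3.06
```

```text
t 10.3 tcp [645.5  76.5 104.1] psi 3.06 q [ 0.08  0.32  1.78  0.    1.05 -1.41] open 43.5
650.2,77.2,40,3.06 -> [-0.0081, 0.0019, 0.1068] [-0.0, -0.002, -0.0]
```

Request:
servo_tool:
  motion:
    - [[-0.007,0.002,0.05],[0,0,0],-1]
    - [[-0.007,0.002,0.1],[0,0,0],-1]
    - [[-0.007,0.002,0.107],[0,0,0],-1]
    - [[-0.007,0.002,0.107],[0,0,0],-1]
    - [[-0.007,0.002,0.107],[0,0,0],-1]

```text
time: 10.85
position: [651.8, 77.5, 43.2]
tcp_rot: [0.041, 0.999, 0.0, 0.001]
ft_force: [-0.3, 0.1, -1.4]
opening: 43.8
finger_force: 61.7
```

```bash
python3 plan.py 650.2,77.2,22.5,3.06
```

```text
t 10.8 tcp [651.8  77.5  43.2] psi 3.059 q [ 0.08  0.4   1.8  -0.    0.94 -1.41] open 43.8
650.2,77.2,22.5,3.06 -> [0.0027, -0.0007, 0.0344] [0.0, 0.001, -0.001]
```

Request:
servo_tool:
  motion:
    - [[0.002,0,0.02],[0,0,0],-1]
    - [[0.002,0,0.03],[0,0,0],-1]
    - [[0.002,0,0.032],[0,0,0],-1]
    - [[0.002,0,0.032],[0,0,0],-1]
    - [[0.002,0,0.032],[0,0,0],-1]

```text
time: 11.35
position: [650.2, 77.5, 23.3]
tcp_rot: [0.041, 0.999, 0.0, 0.0]
ft_force: [0.5, 0.9, -1.2]
opening: 43.7
finger_force: 61.7
```

Request:
servo_tool:
  motion:
    - [[0,0,0.002],[0,0,0],-1]
    - [[0,0,0.002],[0,0,0],0.7]
    - [[0,0,0.002],[0,0,0],0.7]
    - [[0,0,0.002],[0,0,0],0.7]
    - [[0,0,-0.04],[0,0,0],0.7]
    - [[0,0,-0.1],[0,0,0],0.7]
    - [[0,0,-0.15],[0,0,0],0.7]
    - [[0,0,-0.15],[0,0,0],1]

```text
time: 12.15
position: [654.3, 77.9, 119.5]
tcp_rot: [0.041, 0.999, 0.001, 0.005]
ft_force: [0.8, 0.1, 0.0]
opening: 84.1
finger_force: 0.0
```

```bash
python3 plan.py 422.4,292,110,1.614
```

```text
t 12.2 tcp [654.3  77.9 119.5] psi 3.06 q [ 0.08  0.31  1.76  0.    1.06 -1.41] open 84.1
422.4,292,110,1.614 -> [0.4145, 0.324, 0.012] [0.006, 0.005, 0.964]
```

Request:
servo_tool:
  motion:
    - [[0.414,0.324,0.01],[0,0,0.964],1]
    - [[0.414,0.324,0.01],[0,0,0.964],1]
    - [[0.414,0.324,0.01],[0,0,0.964],1]
    - [[0.414,0.324,0.01],[0,0,0.964],1]
    - [[0.414,0.324,0.01],[0,0,0.964],1]
    - [[0.414,0.324,0.01],[0,0,0.964],1]
    - [[0.414,0.324,0.01],[0,0,0.964],1]
    - [[0.414,0.324,0.01],[0,0,0.964],1]
    - [[0.414,0.324,0.01],[0,0,0.964],1]
    - [[0.414,0.324,0.01],[0,0,0.964],1]

```text
time: 13.15
position: [417.5, 291.7, 106.5]
tcp_rot: [0.693, 0.721, -0.0, -0.0]
ft_force: [-0.6, -0.5, -0.3]
opening: 85.5
finger_force: 0.0
```

```bash
python3 plan.py 422.4,292,50,1.614 422.4,292,4,1.614
```

```text
t 13.2 tcp [417.5 291.7 106.5] psi 1.609 q [ 0.56  0.07  2.08 -0.    1.    0.52] open 85.5
422.4,292,50,1.614 -> [0.0002, 0.0083, 0.0942] [-0.0, 0.0, -0.003]
422.4,292,4,1.614 -> [0.0002, 0.0084, 0.1708] [-0.0, 0.0, -0.003]
```

Request:
servo_tool:
  motion:
    - [[0,0.007,0],[0,0,0],1]
    - [[0,0.007,0.06],[0,0,0],1]
    - [[0,0.007,0.12],[0,0,0],1]
    - [[0,0.007,0.172],[0,0,0],1]
    - [[0,0.007,0.172],[0,0,0],1]
    - [[0,0.007,0.172],[0,0,0],-1]
    - [[0,0.007,0.172],[0,0,0],-1]
    - [[0,0.007,0.172],[0,0,0],-1]
    - [[0,0.007,0.172],[0,0,0],-1]
    - [[0,0.007,0.172],[0,0,0],-1]

```text
time: 14.15
position: [424.3, 292.9, 6.1]
tcp_rot: [0.692, 0.722, 0.002, 0.001]
ft_force: [0.4, -0.2, 6.6]
opening: 32.3
finger_force: 61.1
```

Request:
servo_tool:
  motion:
    - [[0,0,0],[0,0,0],-1]
    - [[0,0,-0.06],[0,0,0],-1]
    - [[0,0,-0.14],[0,0,0],-1]
    - [[0,0,-0.17],[0,0,0],-1]
    - [[0,0,-0.17],[0,0,0],-1]

```text
time: 14.65
position: [425.5, 293.7, 110.6]
tcp_rot: [0.692, 0.722, 0.005, 0.001]
ft_force: [-0.4, -0.9, -0.4]
opening: 32.3
finger_force: 60.3
```

```bash
python3 plan.py 642,-22.4,110,3.06; python3 -c "
from h import *
crop('scene',130,120,330,270,4,'pics/s3.png')"
```

```text
t 14.7 tcp [425.5 293.7 110.6] psi 1.614 q [0.56 0.07 2.07 0.   1.   0.51] open 32.3
642,-22.4,110,3.06 -> [-0.5419, 0.3377, 0.0013] [0.007, 0.001, -0.964]
```

View pics/s3.png

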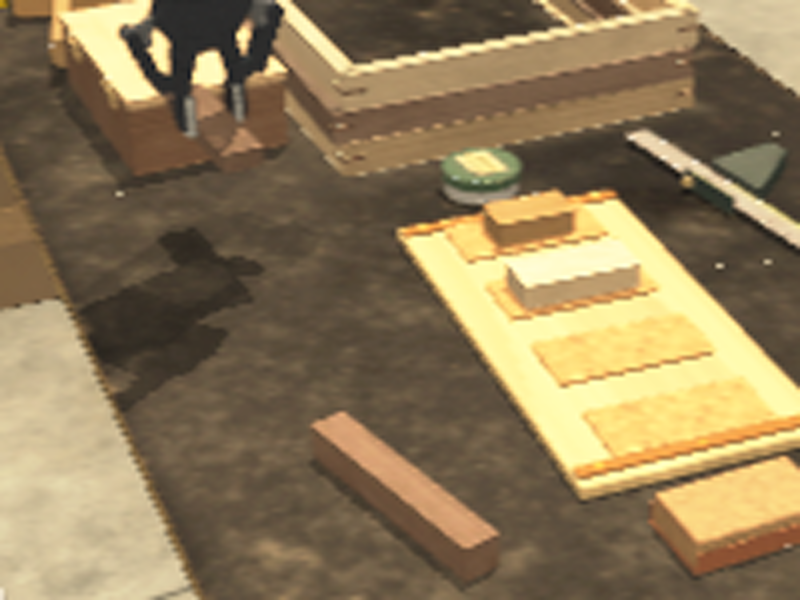

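The crop shows the brown 140 bar held at (215,130), and the 70 and 100 flat on the first two pads. Carry the 140 to the third pad.

Request:
servo_tool:
  motion:
    - [[-0.542,0.338,0],[0,0,-0.964],-1]
    - [[-0.542,0.338,0],[0,0,-0.964],-1]
    - [[-0.542,0.338,0],[0,0,-0.964],-1]
    - [[-0.542,0.338,0],[0,0,-0.964],-1]
    - [[-0.542,0.338,0],[0,0,-0.964],-1]
    - [[-0.542,0.338,0],[0,0,-0.964],-1]
    - [[-0.542,0.338,0],[0,0,-0.964],-1]
    - [[-0.542,0.338,0],[0,0,-0.964],-1]
    - [[-0.542,0.338,0],[0,0,-0.964],-1]
    - [[-0.542,0.338,0],[0,0,-0.964],-1]

```text
time: 15.7
position: [638.5, -26.8, 103.0]
tcp_rot: [0.048, 0.999, -0.0, -0.002]
ft_force: [0.2, 0.1, -1.2]
opening: 32.0
finger_force: 60.3
```

```bash
python3 plan.py 642,-22.4,40,3.06
```

```text
t 15.7 tcp [638.5 -26.8 103. ] psi 3.047 q [-0.08  0.3   1.8  -0.    1.04 -1.56] open 32.0
642,-22.4,40,3.06 -> [-0.0056, 0.0079, 0.1049] [-0.0, -0.003, -0.009]
```

Request:
servo_tool:
  motion:
    - [[-0.005,0.006,0.03],[0,0,-0.008],-1]
    - [[-0.005,0.006,0.08],[0,0,-0.008],-1]
    - [[-0.005,0.006,0.105],[0,0,-0.008],-1]
    - [[-0.005,0.006,0.105],[0,0,-0.008],-1]
    - [[-0.005,0.006,0.105],[0,0,-0.008],-1]
    - [[-0.005,0.006,0.105],[0,0,-0.008],-1]

```text
time: 16.3
position: [643.3, -20.9, 43.9]
tcp_rot: [0.043, 0.999, -0.0, 0.001]
ft_force: [0.4, -0.7, -0.8]
opening: 32.4
finger_force: 60.3
```

```bash
python3 plan.py 642,-22.4,22,3.06
```

```text
t 16.3 tcp [643.3 -20.9  43.9] psi 3.055 q [-0.07  0.37  1.83  0.    0.93 -1.56] open 32.4
642,-22.4,22,3.06 -> [0.0021, -0.0027, 0.0365] [0.0, 0.001, -0.003]
```

Request:
servo_tool:
  motion:
    - [[0.002,-0.001,0.02],[0,0,0],-1]
    - [[0.002,-0.001,0.032],[0,0,0],-1]
    - [[0.002,-0.001,0.036],[0,0,0],-1]
    - [[0.002,-0.001,0.036],[0,0,0],-1]
    - [[0.002,-0.001,0.036],[0,0,0],-1]

```text
time: 16.8
position: [640.9, -21.6, 22.1]
tcp_rot: [0.043, 0.999, 0.0, -0.0]
ft_force: [-2.0, -0.5, 6.5]
opening: 32.6
finger_force: 61.0
```

Contact (force up to +6.5 N). Release and rise.

Request:
servo_tool:
  motion:
    - [[0,0,0],[0,0,0],0.7]
    - [[0,0,0],[0,0,0],0.7]
    - [[0,0,0],[0,0,0],0.7]
    - [[0,0,-0.04],[0,0,0],0.7]
    - [[0,0,-0.1],[0,0,0],0.7]
    - [[0,0,-0.15],[0,0,0],0.7]
    - [[0,0,-0.15],[0,0,0],1]

```text
time: 17.5
position: [645.3, -21.9, 117.1]
tcp_rot: [0.043, 0.999, -0.0, 0.005]
ft_force: [0.6, 0.1, 1.4]
opening: 84.4
finger_force: 0.0
```

```bash
python3 plan.py 417.5,-115.3,110,1.791
```

```text
t 17.5 tcp [645.3 -21.9 117.1] psi 3.055 q [-0.07  0.29  1.79  0.    1.05 -1.56] open 84.4
417.5,-115.3,110,1.791 -> [0.365, -0.1877, 0.0081] [0.004, 0.006, 0.843]
```

Request:
servo_tool:
  motion:
    - [[0.365,-0.188,0.01],[0,0,0.843],1]
    - [[0.365,-0.188,0.01],[0,0,0.843],1]
    - [[0.365,-0.188,0.01],[0,0,0.843],1]
    - [[0.365,-0.188,0.01],[0,0,0.843],1]
    - [[0.365,-0.188,0.01],[0,0,0.843],1]
    - [[0.365,-0.188,0.01],[0,0,0.843],1]
    - [[0.365,-0.188,0.01],[0,0,0.843],1]
    - [[0.365,-0.188,0.01],[0,0,0.843],1]
    - [[0.365,-0.188,0.01],[0,0,0.843],1]
    - [[0.365,-0.188,0.01],[0,0,0.843],1]

```text
time: 18.5
position: [412.7, -115.0, 104.5]
tcp_rot: [0.625, 0.78, -0.0, -0.001]
ft_force: [-0.7, 0.6, 0.3]
opening: 85.5
finger_force: 0.0
```

```bash
python3 plan.py 417.5,-115.3,6,1.791
```

```text
t 18.5 tcp [ 412.7 -115.   104.5] psi 1.791 q [-0.33 -0.09  2.24  0.    1.   -0.55] open 85.5
417.5,-115.3,6,1.791 -> [-0.0023, 0.0079, 0.1642] [-0.001, -0.0, -0.0]
```

Request:
servo_tool:
  motion:
    - [[-0.002,0.006,0],[0,0,0],1]
    - [[-0.002,0.006,0.06],[0,0,0],1]
    - [[-0.002,0.006,0.12],[0,0,0],1]
    - [[-0.002,0.006,0.165],[0,0,0],1]
    - [[-0.002,0.006,0.165],[0,0,0],1]
    - [[-0.002,0.006,0.165],[0,0,0],-1]
    - [[-0.002,0.006,0.165],[0,0,0],-1]
    - [[-0.002,0.006,0.165],[0,0,0],-1]
    - [[-0.002,0.006,0.165],[0,0,0],-1]
    - [[-0.002,0.006,0.165],[0,0,0],-1]

```text
time: 19.5
position: [418.7, -116.1, 8.0]
tcp_rot: [0.625, 0.781, 0.001, 0.002]
ft_force: [0.1, 0.5, 5.4]
opening: 26.9
finger_force: 61.3
```

Request:
servo_tool:
  motion:
    - [[0,0,0],[0,0,0],-1]
    - [[0,0,-0.06],[0,0,0],-1]
    - [[0,0,-0.14],[0,0,0],-1]
    - [[0,0,-0.17],[0,0,0],-1]
    - [[0,0,-0.17],[0,0,0],-1]

```text
time: 20.0
position: [420.1, -116.6, 112.2]
tcp_rot: [0.625, 0.781, 0.001, 0.004]
ft_force: [0.4, -0.5, -1.4]
opening: 26.6
finger_force: 60.4
```

```bash
python3 plan.py 633.8,-122,110,3.06
```

```text
t 20.0 tcp [ 420.1 -116.6  112.2] psi 1.791 q [-0.33 -0.09  2.22  0.    1.   -0.55] open 26.6
633.8,-122,110,3.06 -> [-0.0866, 0.3455, 0.0065] [0.002, 0.006, -0.846]
```

Request:
servo_tool:
  motion:
    - [[-0.086,0.345,0],[0,0,-0.846],-1]
    - [[-0.086,0.345,0],[0,0,-0.846],-1]
    - [[-0.086,0.345,0],[0,0,-0.846],-1]
    - [[-0.086,0.345,0],[0,0,-0.846],-1]
    - [[-0.086,0.345,0],[0,0,-0.846],-1]
    - [[-0.086,0.345,0],[0,0,-0.846],-1]
    - [[-0.086,0.345,0],[0,0,-0.846],-1]
    - [[-0.086,0.345,0],[0,0,-0.846],-1]
    - [[-0.086,0.345,0],[0,0,-0.846],-1]
    - [[-0.086,0.345,0],[0,0,-0.846],-1]

```text
time: 21.0
position: [628.7, -120.3, 105.6]
tcp_rot: [0.041, 0.999, 0.0, -0.002]
ft_force: [0.2, 0.1, -2.6]
opening: 26.9
finger_force: 60.3
```

```bash
python3 plan.py 633.8,-122,42,3.06
```

```text
t 21.0 tcp [ 628.7 -120.3  105.6] psi 3.06 q [-0.23  0.3   1.8  -0.    1.05 -1.72] open 26.9
633.8,-122,42,3.06 -> [-0.0091, -0.0022, 0.1059] [0.0, -0.003, 0.0]
```

Request:
servo_tool:
  motion:
    - [[-0.008,-0.002,0.03],[0,0,0],-1]
    - [[-0.008,-0.002,0.08],[0,0,0],-1]
    - [[-0.008,-0.002,0.105],[0,0,0],-1]
    - [[-0.008,-0.002,0.105],[0,0,0],-1]
    - [[-0.008,-0.002,0.105],[0,0,0],-1]
    - [[-0.008,-0.002,0.105],[0,0,0],-1]

```text
time: 21.6
position: [636.1, -122.6, 46.4]
tcp_rot: [0.041, 0.999, -0.0, 0.001]
ft_force: [1.8, 0.8, -1.2]
opening: 26.7
finger_force: 60.3
```

```bash
python3 plan.py 633.8,-122,24,3.06
```

```text
t 21.6 tcp [ 636.1 -122.6   46.4] psi 3.06 q [-0.23  0.38  1.82  0.    0.94 -1.72] open 26.7
633.8,-122,24,3.06 -> [0.0039, 0.0006, 0.0373] [-0.0, 0.001, -0.0]
```

Request:
servo_tool:
  motion:
    - [[0.003,0,0.02],[0,0,0],-1]
    - [[0.003,0,0.032],[0,0,0],-1]
    - [[0.003,0,0.036],[0,0,0],-1]
    - [[0.003,0,0.036],[0,0,0],-1]
    - [[0.003,0,0.036],[0,0,0],-1]

```text
time: 22.1
position: [632.8, -122.1, 24.0]
tcp_rot: [0.041, 0.999, 0.0, -0.0]
ft_force: [-3.1, 0.5, 4.3]
opening: 26.8
finger_force: 60.8
```

Request:
servo_tool:
  motion:
    - [[0,0,0],[0,0,0],0.7]
    - [[0,0,0],[0,0,0],0.7]
    - [[0,0,0],[0,0,0],0.7]
    - [[0,0,-0.04],[0,0,0],0.7]
    - [[0,0,-0.1],[0,0,0],0.7]
    - [[0,0,-0.17],[0,0,0],0.7]
    - [[0,0,-0.25],[0,0,0],0.7]
    - [[0.1,-0.1,-0.25],[0,0,0],0.7]

```text
time: 22.9
position: [604.0, -153.9, 183.5]
tcp_rot: [0.039, 0.999, -0.001, 0.009]
ft_force: [0.8, -1.5, 1.3]
opening: 72.5
finger_force: 0.0
```

Request:
servo_tool:
  motion:
    - [[0.2,-0.4,0],[0,0,0],0.7]
    - [[0.2,-0.4,0],[0,0,0],0.7]
    - [[0.2,-0.4,0],[0,0,0],0.7]
    - [[0.2,-0.4,0],[0,0,0],0.7]
    - [[0.2,-0.4,0],[0,0,0],0.7]
    - [[0.2,-0.4,0],[0,0,0],0.7]
    - [[0.2,-0.4,0],[0,0,0],0.7]

```text
time: 23.6
position: [454.3, -386.5, 173.7]
tcp_rot: [0.043, 0.999, -0.0, 0.0]
ft_force: [0.3, 0.5, 0.6]
opening: 72.5
finger_force: 0.0
```

```bash
python3 plan.py; python3 -c "
from h import *
crop('top',180,130,345,245,4.8,'pics/p3.png')"
```

```text
t 23.6 tcp [ 454.3 -386.5  173.7] psi 3.056 q [-0.75  0.16  1.84 -0.    1.14 -2.23] open 72.5
```

View pics/p3.png

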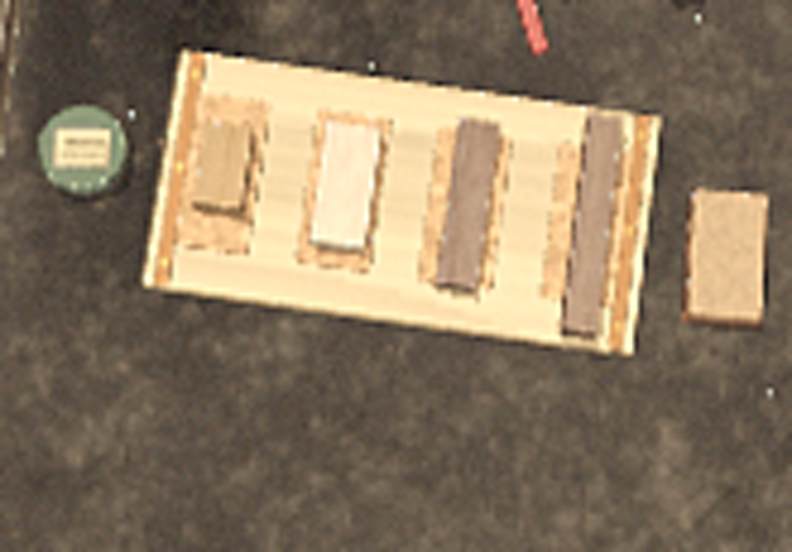

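The crop shows all four on their pads in order. The 180 (about 595,222) looks shifted toward the sanding block, so I'll measure the offsets.

```bash
python3 -c "
from h import *
D={'70':([(202,118),(253,122),(243,210),(195,205)],38,658.4,177),'100':([(326,120),(383,125),(366,250),(312,243)],38,650.2,77.2),'140':([(460,118),(501,123),(476,290),(437,284)],34,642,-22.4),'180':([(588,112),(626,114),(600,332),(564,328)],44,633.8,-122)}
for k,(c,z,x,y) in D.items():
    q=pix2w('top',(np.array(c)+.5)/4.8-.5+[180,130],z)[:,:2]; a=q[:2].mean(0)-q[2:].mean(0)
    print(k,q.mean(0).round(1),'off',(q.mean(0)-[x,y]).round(1),'len',np.linalg.norm(a).round(),'wid',np.linalg.norm(q[0]-q[1]).round(),'yaw',np.arctan2(a[1],a[0]).round(3))
# pad4 recheck
q=pix2w('top',(np.array([(474,106),(530,112),(514,229),(459,224)])+.5)/3.6-.5+[165,130],16);print(q.mean(0))
"
```

```text
70 [661.3 175.4] off [ 2.9 -1.6] len 73.0 wid 41.0 yaw -0.025
100 [650.  75.] off [-0.2 -2.2] len 104.0 wid 46.0 yaw -0.063
140 [641.  -23.9] off [-1.  -1.5] len 139.0 wid 34.0 yaw -0.092
180 [ 630.1 -124.9] off [-3.7 -2.9] len 180.0 wid 31.0 yaw -0.076
[ 634.05853243 -121.69670497   16.        ]
```

All offcuts are within 5 mm and 0.06 rad of target, and the tin and sanding block have not moved. Hand in.

```bash
python3 -c "
from bench import *
print(close_job())"
```

```text
the job is handed in; nothing more can be done
None
```

The four offcuts lie flat and released on the pads in order 70, 100, 140, 180 mm from the wax tin, each measured within about 5 mm of its pad centre; the job was handed in after about 24 s of robot time, and no verdict came back.

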